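# Find the loose deck board of the display plinth and push it open

### The arm

A 7-joint arm with a two-finger parallel gripper is mounted at the origin on the work surface. World frame = base frame: x ahead of the robot, y to its left, z up, the work surface at z = 0. Lengths are in m, angles in rad, forces in N, time in s.
With the tool pointing down it reaches from about 0.425 to 0.925 m from the base axis. Payload 6.8 kg.
Tool frame: the origin (TCP) lies at the centre of the arm's flange, where the gripper is bolted on; the fingertips stand 173 mm ahead of it and the grasp point (between the pads) lies 155 mm ahead of it; z points along the fingers, y is the direction in which the jaws open and shut (so a half turn about z gives the same grasp; the last joint's range is limited). The gripper opens to 85 mm and grips with 20 to 120 N. Pads are 22 mm wide; open, the fingers measure 114 mm over their backs; the gripper's body (76 mm by 85 mm) begins 54 mm behind the grasp point. The pads swing forward as they close: fully open they stand 13 mm farther back than shut.
Start: joints at [1.183, 0.477, 0.022, 1.555, -0.011, 1.109, -0.083], TCP at [0.186, -0.649, 0.405] pointing down, gripper open.
Joint ranges: [-2.96, 2.96], [-0.34, 2.1], [-1.41, 1.46], [0.24, 2.44], [-1.37, 4.51], [0.17, 1.92], [-2.96, 2.96]. Speed limits (rad/s): [2.39, 2.39, 3.14, 3.14, 3.14, 3.14, 3.14].

### API

Orientations are given as a rotation vector (axis times angle).
In Python, from bench import readout, grab_frame, camera_model, r gives the robot as it stands.
- The arm moves only by the tool apply_moves, never from a script. Its argument "deltas" is a list of rows, each an object with "xyz": the shift along the world's x, y, z in m, a list of three; "turn": the turn about the world's z in rad. In form: [{"xyz": [dx, dy, dz], "turn": turn}, ...]. A call has 1 to 12 rows; each row shifts and turns the commanded pose from where the row before left it; what a row does not reach is not made up. A row lasts 1/12 s, in which the tool goes at most 41.7 mm and 7.16 degrees, less where a joint would pass 70% of its speed; a pose out of reach is approached as far as the arm can. A call with a gripper value outside its range is refused whole. "claw" is the gripper's target within -1 to 1 (shut at 1, half-way at 0, fully open at -1), set as the call begins (left out, the last holds). The fingers move at their own pace and stop on an object; "squeeze" is the grip in N (left out, the last holds). Time passes only in rows, so rows that do not move let the fingers close. It gives the time, the measured TCP pose, the force and the opening at its end, in the units of the state.
- readout.get_obs(): the state, without advancing time (a new reading comes with each control period).
- grab_frame(name): name is "scene" or "top" or "wrist"; returns the picture (420x560x3 uint8, red, green, blue); there is no depth.
- camera_model(name): a dict with "intrinsics" (3x3 intrinsics, pixels), "R" (3x3) and "t" (3): a world point X has camera coordinates R X + t. Camera axes: x right, y down, z forward; pixel columns grow to the right and rows downward; lengths in m; the calibration is good to about 2 mm. A picture is of the moment at which its call begins: read the wrist's pose just before it. camera_model takes no time and is no camera call; for the wrist camera it gives the pose at the moment of the call.
- r.hand_in(): hands the job in, once; it reports no verdict.
The state is a dict: "clock": time; "joints": joint angles; "qvel": joint speeds; "tau": joint torques, N m; "tcp_pos": TCP position; "orientation": TCP orientation; "contact_force": force on the tool from outside, world axes, zero at the start; "moment": the same for the moment, N m; "grip_width": finger opening in m.
Only numpy, scipy, OpenCV 4.12 (cv2) and the standard library are available. Lean on these libraries where they do the work, as an engineer would, in place of code of your own. Each camera call takes 0.05 s, during which the arm holds its last target.

### The job

One of the four deck boards in the top of the display plinth is the access hatch to the stock well: press down with the fingertips on the far end of each board until you find the one that rocks, then push that board open until it stands upright against its stop and stays there. Only press and push: do not take hold of the boards or of anything else, leave the other boards lying flush, and leave the cup, jar, tin and bell where they stand.

Things in the scene. Friction and masses are not known exactly. Their poses are not given: they have to be found in the camera images.
- plinth: Low display plinth fixed on the counter, 206 mm deep (x) by 456 mm wide (y), 95 mm high; four wooden deck boards between aluminium rails and two white ends 62 mm wide, all flush on top. Origin: at counter height under the middle of the boards' pivot rod; x away from the robot, y left. Hollow below the boards. Three boards are chocked beneath their far ends; one, unmarked, is not and rocks.
- board_1 (a joint): Tilt of board 1 (far left seen from the robot), rad: 0 flush, grows as its far end dips and its near edge rises, 1.5 open against its stop. Stiff pivot: the unchocked board turns under 2 to 3 N on its far end and stays at any angle it is left at. Pressing the near end does nothing (no turning below 0). A chocked board gives less than 0.03 rad.
- board_1_far (a point): Where to press board 1: on its top face, mid-width, 40 mm beyond the pivot, 16 mm short of the far edge. Moves with the board; x along it to the far edge, z out of its top. Boards: 160 mm long, 78 wide, 12 thick, 83 between centres. Screw caps on top mark the pivot line; the axis runs along plinth y, 17 mm under the top face. An unchocked far end has about 55 mm free room beneath.
- board_1_near (a point): Middle of the near edge of board 1, on its top face, 104 mm from the pivot line towards the robot. Moves with the board, axes as the far point. When the board tilts this edge rises out of the deck with the underside facing the robot; fully open it stands about 88 mm above the deck.
- board_2 (a joint): Tilt of board 2 (second from the left seen from the robot), rad: 0 flush, grows as its far end dips and its near edge rises, 1.5 open against its stop. Stiff pivot: the unchocked board turns under 2 to 3 N on its far end and stays at any angle it is left at. Pressing the near end does nothing (no turning below 0). A chocked board gives less than 0.03 rad.
- board_2_far (a point): Where to press board 2: on its top face, mid-width, 40 mm beyond the pivot, 16 mm short of the far edge. Moves with the board; x along it to the far edge, z out of its top. Boards: 160 mm long, 78 wide, 12 thick, 83 between centres. Screw caps on top mark the pivot line; the axis runs along plinth y, 17 mm under the top face. An unchocked far end has about 55 mm free room beneath.
- board_2_near (a point): Middle of the near edge of board 2, on its top face, 104 mm from the pivot line towards the robot. Moves with the board, axes as the far point. When the board tilts this edge rises out of the deck with the underside facing the robot; fully open it stands about 88 mm above the deck.
- board_3 (a joint): Tilt of board 3 (third from the left seen from the robot), rad: 0 flush, grows as its far end dips and its near edge rises, 1.5 open against its stop. Stiff pivot: the unchocked board turns under 2 to 3 N on its far end and stays at any angle it is left at. Pressing the near end does nothing (no turning below 0). A chocked board gives less than 0.03 rad.
- board_3_far (a point): Where to press board 3: on its top face, mid-width, 40 mm beyond the pivot, 16 mm short of the far edge. Moves with the board; x along it to the far edge, z out of its top. Boards: 160 mm long, 78 wide, 12 thick, 83 between centres. Screw caps on top mark the pivot line; the axis runs along plinth y, 17 mm under the top face. An unchocked far end has about 55 mm free room beneath.
- board_3_near (a point): Middle of the near edge of board 3, on its top face, 104 mm from the pivot line towards the robot. Moves with the board, axes as the far point. When the board tilts this edge rises out of the deck with the underside facing the robot; fully open it stands about 88 mm above the deck.
- board_4 (a joint): Tilt of board 4 (far right seen from the robot), rad: 0 flush, grows as its far end dips and its near edge rises, 1.5 open against its stop. Stiff pivot: the unchocked board turns under 2 to 3 N on its far end and stays at any angle it is left at. Pressing the near end does nothing (no turning below 0). A chocked board gives less than 0.03 rad.
- board_4_far (a point): Where to press board 4: on its top face, mid-width, 40 mm beyond the pivot, 16 mm short of the far edge. Moves with the board; x along it to the far edge, z out of its top. Boards: 160 mm long, 78 wide, 12 thick, 83 between centres. Screw caps on top mark the pivot line; the axis runs along plinth y, 17 mm under the top face. An unchocked far end has about 55 mm free room beneath.
- board_4_near (a point): Middle of the near edge of board 4, on its top face, 104 mm from the pivot line towards the robot. Moves with the board, axes as the far point. When the board tilts this edge rises out of the deck with the underside facing the robot; fully open it stands about 88 mm above the deck.
- brass_cup: Open brass cup, 44 mm across, 45 mm high, standing loose on the plinth's left white end; origin under its centre. Leave it alone.
- jar: Amber glass jar with a steel lid, 40 mm across, 52 mm high, standing loose on the plinth's right white end; origin under its centre. Leave it alone.
- tea_tin: Yellow tea tin with a brass lid, 78 x 63 x 104 mm high, on the counter beyond the plinth's left end; origin under its centre. Leave it alone.
- bell: Small brass hand bell, 54 mm across, 70 mm high, on the counter beyond the plinth's right end; origin under its centre. Leave it alone.

How it is judged:
By the outcome, as a careful person would: the job done as asked, in the order asked, and still so for the second after the job is handed in, with the robot touching nothing.
It also fails if it takes over 51 s, if anything falls off the work surface, if the arm or the gripper's body presses on something with over 40 N, if the wrist force passes 120 N, or if a joint passes its speed limit or range.

## Working session

There is one attempt and no reset: what is moved stays moved. The work goes in short steps, Python scripts to look and compute and a tool call to move; the robot and the scene stay as the last step left them, time stands still between calls to the robot, and variables do not carry over. Pictures are saved under pics/ and viewed, and the job is handed in when it is done.

Besides the shell and the picture viewer there is one more tool, called after "Call:" as name([rows], argument=value, ...), one row to a line, values as JSON. apply_moves: Moves the arm, as the interface text tells. Its arguments: {"type":"object","properties":{"deltas":{"type":"array"},"claw":{"type":"number"},"squeeze":{"type":"number"}},"required":["deltas"]}

```bash
mkdir -p pics; ls; python3 - <<'E'
from bench import readout, grab_frame, camera_model, r
import cv2
o=readout.get_obs(); print({k:o[k] for k in('clock','joints','tcp_pos','orientation','contact_force','grip_width')})
for n in('scene','top'):
    cv2.imwrite(f'pics/{n}0.png',grab_frame(n)[:,:,::-1]); c=camera_model(n); print(n,c)
E
```

```text
pics
{'clock': 0.0, 'joints': array([ 1.18291392,  0.47783226,  0.02230713,  1.55645788, -0.01150344,
        1.10931121, -0.08306192]), 'tcp_pos': array([ 0.18634806, -0.64847895,  0.40370051]), 'orientation': array([-3.10906031e+00, -4.37927708e-01,  6.02447567e-04]), 'contact_force': array([0.6520985 , 0.1782142 , 0.47121885]), 'grip_width': 0.08523243376249531}
scene {'intrinsics': array([[493.4024636 ,   0.        , 289.68819511],
       [  0.        , 493.4024636 , 209.54967061],
       [  0.        ,   0.        ,   1.        ]]), 'R': array([[-0.56213774,  0.8270339 ,  0.00401262],
       [ 0.65748331,  0.44982636, -0.60446004],
       [-0.50171392, -0.33715157, -0.79662536]]), 't': array([ 0.26589707, -0.34411269,  1.38936567])}
top {'intrinsics': array([[533.73852556,   0.        , 277.62154403],
       [  0.        , 533.73852556, 203.82778332],
       [  0.        ,   0.        ,   1.        ]]), 'R': array([[-0.00825515, -0.99994067, -0.00710694],
       [-0.98843   ,  0.00923615, -0.15139629],
       [ 0.15145295,  0.00577492, -0.9884476 ]]), 't': array([0.05862551, 0.57922838, 1.27152399])}
```

View pics/top0.png

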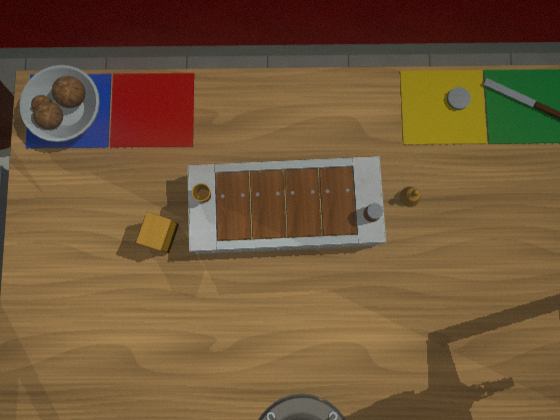

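View pics/scene0.png

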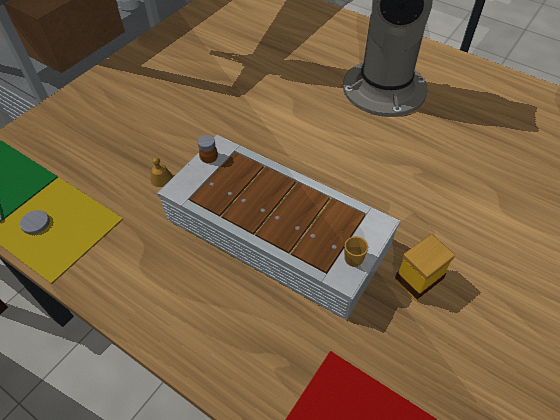

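The top view shows the plinth spanning about columns 188–385 and rows 157–250, slightly rotated, with screw caps near rows 190–196. I'll enlarge it to read the pixels.

```bash
python3 - <<'E'
import cv2
a=cv2.imread('pics/top0.png')[148:258,180:392]
a=cv2.resize(a,None,fx=3.75,fy=3.75,interpolation=cv2.INTER_CUBIC);a=cv2.convertScaleAbs(a,alpha=1.5,beta=20);cv2.imwrite('pics/top0c.png',a)
a=cv2.imread('pics/scene0.png')[130:320,150:410]
a=cv2.resize(a,None,fx=3,fy=3,interpolation=cv2.INTER_CUBIC);cv2.imwrite('pics/scene0c.png',a)
E
```

```text
(no output)
```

View pics/top0c.png

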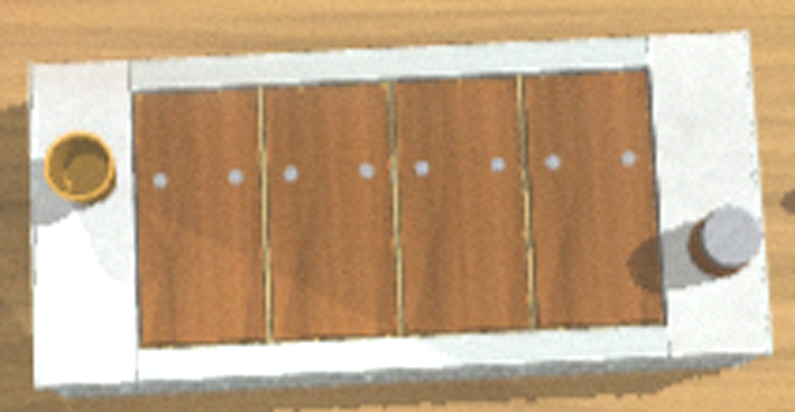

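View pics/scene0c.png

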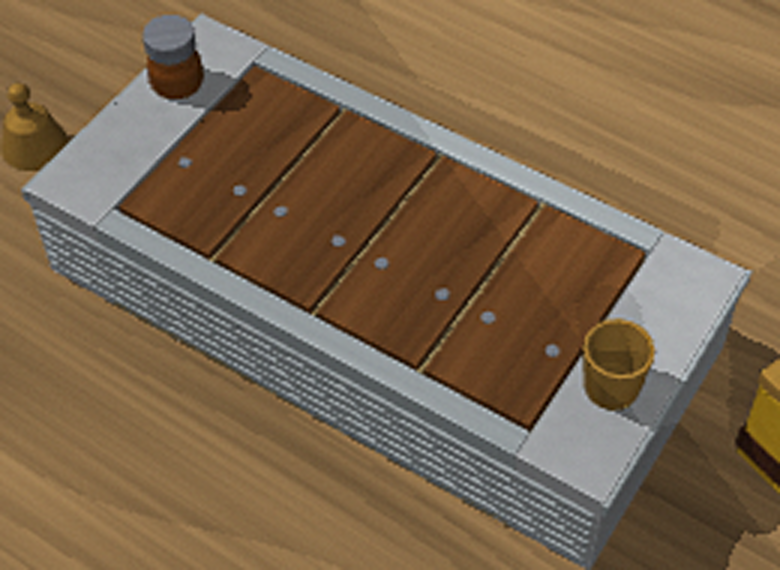

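```bash
cat > fit.py <<'E'
import numpy as np,cv2
from scipy.optimize import least_squares
from bench import camera_model
caps=[(160,180),(235,177),(290,174),(367,171),(421,168),(497,165),(553,162),(628,158)]
tc=dict(FL=(29,64),FR=(749,32),NR=(772,352),NL=(35,387))
sc=dict(FR=(25,190),NR=(202,15),NL=(749,271),FL=(603,502))
scaps=[(185,162),(239,190),(280,211),(338,240),(381,263),(442,294),(488,317),(552,350)][::-1]
def ray(n,p):
    c=camera_model(n);K=c['intrinsics'];R=c['R'];C=-R.T@c['t'];d=R.T@np.linalg.solve(K,[*p,1]);return C,d
def at(n,p,z):
    C,d=ray(n,p);return C+d*(z-C[2])/d[2]
T=lambda p:((p[0]+.5)/3.75-.5+180,(p[1]+.5)/3.75-.5+148)
S=lambda p:((p[0]+.5)/3-.5+150,(p[1]+.5)/3-.5+130)
if __name__=='__main__':
    res={}
    for n,cp,co,f in(('top',caps,tc,T),('scene',scaps,sc,S)):
        P=np.array([at(n,f(p),.095)[:2] for p in cp]); Q={k:at(n,f(v),.095)[:2] for k,v in co.items()}
        print(n,'caps',P.round(4).tolist()); print({k:v.round(4).tolist() for k,v in Q.items()})
        print('width',np.linalg.norm(Q['FL']-Q['FR']),np.linalg.norm(Q['NL']-Q['NR']),'depth',np.linalg.norm(Q['FL']-Q['NL']),np.linalg.norm(Q['FR']-Q['NR']))
        d=P[-1]-P[0];d=np.polyfit(P[:,1],P[:,0],1);print('caps yaw',-np.arctan(d[0]),'mean',P.mean(0))
        e=Q['FL']-Q['FR']+Q['NL']-Q['NR'];print('edge yaw',np.arctan2(-e[0],e[1]),'ctr',np.mean(list(Q.values()),0))
    for n,p,z in(('top',(81/3.75+180,165/3.75+148),.14),('top',(732/3.75+180,238/3.75+148),.147)): print(at(n,p,z))
E
python3 fit.py
```

```text
top caps [[0.5929, 0.1845], [0.5944, 0.137], [0.596, 0.1021], [0.5974, 0.0533], [0.599, 0.0191], [0.6005, -0.0291], [0.6021, -0.0646], [0.6042, -0.1122]]
{'FL': [0.6689, 0.269], 'FR': [0.6853, -0.1918], 'NR': [0.4804, -0.1985], 'NL': [0.4626, 0.2616]}
width 0.4610457229250409 0.4605046861979557 depth 0.20647121354066802 0.20504466933651067
caps yaw 0.03787451195055003 mean [0.59831108 0.03627065]
edge yaw 0.037106669041037536 ctr [0.5743173  0.03507839]
scene caps [[0.593, 0.184], [0.5947, 0.136], [0.5964, 0.101], [0.5984, 0.053], [0.599, 0.0177], [0.6013, -0.0302], [0.6026, -0.0652], [0.6041, -0.1127]]
{'FR': [0.6869, -0.1883], 'NR': [0.4826, -0.1966], 'NL': [0.4645, 0.2605], 'FL': [0.6687, 0.2654]}
width 0.4540536372309317 0.45749971554577723 depth 0.2043152069533336 0.20445678028208306
caps yaw 0.03776430762969677 mean [0.59869386 0.03543805]
edge yaw 0.03980335647030181 ctr [0.5756686  0.03523133]
[0.59413882 0.22713856 0.14      ]
[ 0.54443842 -0.16771806  0.147     ]
```

Call:
apply_moves([
  {"xyz": [0.019,0.0234,0],"turn": -0.01},
  {"xyz": [0.019,0.0234,0],"turn": -0.01},
  {"xyz": [0.019,0.0234,0],"turn": -0.01},
  {"xyz": [0.019,0.0234,0],"turn": -0.01},
  {"xyz": [0.019,0.0234,0],"turn": -0.01},
  {"xyz": [0.019,0.0234,0],"turn": -0.01},
  {"xyz": [0.019,0.0234,0],"turn": -0.01},
  {"xyz": [0.019,0.0234,0],"turn": -0.01},
  {"xyz": [0.019,0.0234,0],"turn": -0.01},
  {"xyz": [0.019,0.0234,0],"turn": -0.01},
  {"xyz": [0.019,0.0234,0],"turn": -0.01},
  {"xyz": [0.019,0.0234,0],"turn": -0.01},
], claw=1, squeeze=20)

```text
clock: 1.1
tcp_pos: [0.415, -0.3666, 0.4044]
orientation: [-3.131, -0.25, 0.001]
contact_force: [0.1, 0.1, -1.3]
grip_width: -0.0004
```

Call:
apply_moves([
  {"xyz": [0.019,0.0234,0],"turn": -0.01},
  {"xyz": [0.019,0.0234,0],"turn": -0.01},
  {"xyz": [0.019,0.0234,0],"turn": -0.01},
  {"xyz": [0.019,0.0234,0],"turn": -0.01},
  {"xyz": [0.019,0.0234,0],"turn": -0.01},
  {"xyz": [0.019,0.0234,0],"turn": -0.01},
  {"xyz": [0.019,0.0234,0],"turn": -0.01},
  {"xyz": [0.019,0.0234,0],"turn": -0.01},
  {"xyz": [0.019,0.0234,0],"turn": -0.01},
  {"xyz": [0.019,0.0234,0],"turn": -0.01},
  {"xyz": [0.019,0.0234,0],"turn": -0.01},
  {"xyz": [0.019,0.0234,0],"turn": -0.01},
])

```text
clock: 2.1
tcp_pos: [0.643, -0.086, 0.4042]
orientation: [3.141, 0.062, -0.001]
contact_force: [1.1, 0.5, -0.6]
grip_width: -0.0
```

Call:
apply_moves([
  {"xyz": [0,0,0],"turn": 0},
  {"xyz": [0,0,0],"turn": 0},
  {"xyz": [0,0,0],"turn": 0},
])

```text
clock: 2.35
tcp_pos: [0.6421, -0.0877, 0.4041]
orientation: [3.14, 0.062, -0.002]
contact_force: [-0.2, -1.5, 0.1]
grip_width: -0.0002
```

Call:
apply_moves([
  {"xyz": [0.0002,0.0001,-0.02],"turn": 0},
  {"xyz": [0.0002,0.0001,-0.02],"turn": 0},
  {"xyz": [0.0002,0.0001,-0.02],"turn": 0},
  {"xyz": [0,0,-0.02],"turn": 0},
  {"xyz": [0,0,-0.02],"turn": 0},
  {"xyz": [0,0,-0.02],"turn": 0},
  {"xyz": [0,0,-0.008],"turn": 0},
  {"xyz": [0,0,0],"turn": 0},
  {"xyz": [0,0,0],"turn": 0},
  {"xyz": [0,0,0],"turn": 0},
])

```text
clock: 3.18
tcp_pos: [0.6434, -0.0875, 0.2781]
orientation: [3.141, 0.061, 0.003]
contact_force: [0.4, 0.4, 0.9]
grip_width: 0.0001
```

```bash
python3 - <<'E'
from bench import readout, grab_frame, camera_model, r
import cv2
a=grab_frame('scene');cv2.imwrite('pics/s1.png',cv2.resize(a[100:330,140:420,::-1],None,fx=2.6,fy=2.6))
o=readout.get_obs();print(o['tcp_pos'],o['contact_force'])
E
```

```text
[ 0.64351782 -0.08723746  0.27832443] [-0.01830802 -0.12400001 -0.36616177]
```

View pics/s1.png

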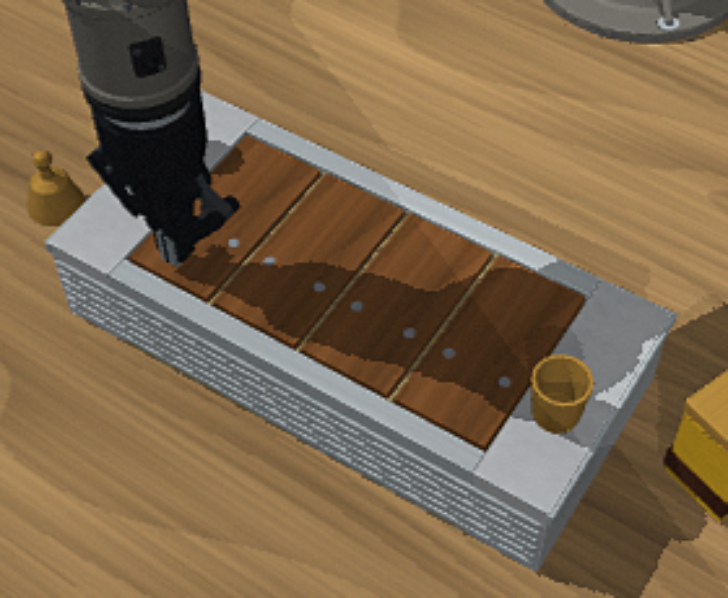

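The closed tip (about 175,260 in the crop) is just above the middle of board 4's far end. Next I press.

Call:
apply_moves([
  {"xyz": [0,0,-0.004],"turn": 0},
  {"xyz": [0,0,-0.003],"turn": 0},
  {"xyz": [0,0,-0.002],"turn": 0},
  {"xyz": [0,0,-0.001],"turn": 0},
  {"xyz": [0,0,-0.001],"turn": 0},
  {"xyz": [0,0,0],"turn": 0},
])

```text
clock: 3.73
tcp_pos: [0.6437, -0.0868, 0.2662]
orientation: [3.141, 0.063, 0.004]
contact_force: [1.3, -0.4, 1.4]
grip_width: 0.0
```

Call:
apply_moves([
  {"xyz": [0,0,-0.001],"turn": 0},
  {"xyz": [0,0,-0.001],"turn": 0},
  {"xyz": [0,0,0],"turn": 0},
  {"xyz": [0,0,0],"turn": 0},
])

```text
clock: 4.07
tcp_pos: [0.6435, -0.0868, 0.2641]
orientation: [3.141, 0.063, 0.003]
contact_force: [4.6, 0.3, 3.8]
grip_width: 0.0002
```

Call:
apply_moves([
  {"xyz": [0,0,-0.001],"turn": 0},
  {"xyz": [0,0,-0.001],"turn": 0},
  {"xyz": [0,0,0],"turn": 0},
  {"xyz": [0,0,0],"turn": 0},
])

```text
clock: 4.4
tcp_pos: [0.6431, -0.0868, 0.2617]
orientation: [-3.141, -0.063, -0.0]
contact_force: [4.9, 0.2, 3.2]
grip_width: 0.0
```

```bash
python3 - <<'E'
from bench import readout, grab_frame, camera_model, r
import cv2
a=grab_frame('scene');cv2.imwrite('pics/s2.png',cv2.resize(a[130:250,150:310,::-1],None,fx=5,fy=5,interpolation=cv2.INTER_CUBIC)[:600])
for i in range(1):
    o=readout.get_obs();print(o['tcp_pos'],o['contact_force'])
E
```

```text
[ 0.64307217 -0.08679183  0.26166155] [3.97274545 0.40633342 3.70185971]
```

View pics/s2.png

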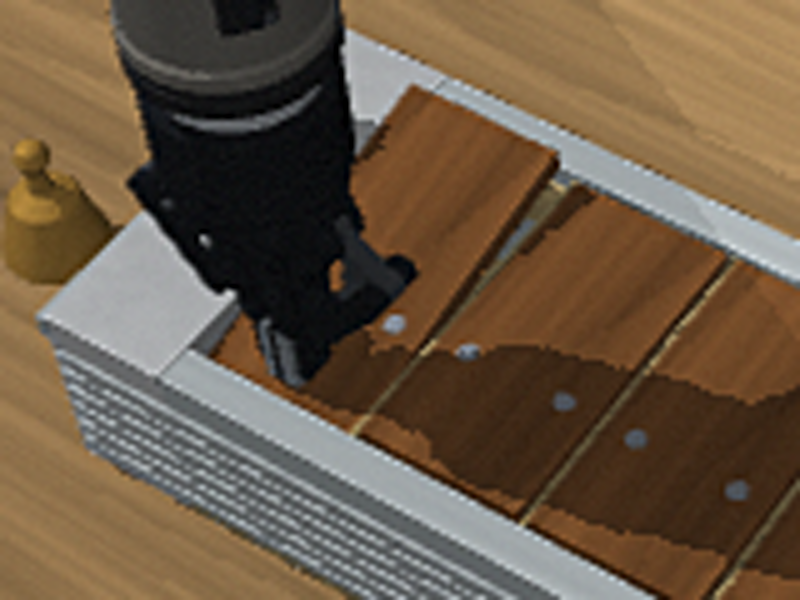

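Board 4 rocks: its near edge is clearly above the rail (near 555,160). I'll keep pressing to tilt it further.

Call:
apply_moves([
  {"xyz": [0,0,-0.003],"turn": 0},
  {"xyz": [0,0,-0.003],"turn": 0},
  {"xyz": [0,0,-0.003],"turn": 0},
  {"xyz": [0,0,-0.003],"turn": 0},
  {"xyz": [0,0,0],"turn": 0},
])

```text
clock: 4.87
tcp_pos: [0.6431, -0.0867, 0.249]
orientation: [-3.141, -0.063, -0.0]
contact_force: [6.7, -0.1, 0.8]
grip_width: 0.0001
```

Call:
apply_moves([
  {"xyz": [0,0,-0.002],"turn": 0},
  {"xyz": [0,0,-0.002],"turn": 0},
  {"xyz": [0,0,-0.002],"turn": 0},
  {"xyz": [0,0,-0.002],"turn": 0},
  {"xyz": [0,0,-0.002],"turn": 0},
  {"xyz": [0,0,0],"turn": 0},
])

```text
clock: 5.37
tcp_pos: [0.6419, -0.0869, 0.2384]
orientation: [-3.141, -0.062, 0.006]
contact_force: [0.7, -0.1, -0.8]
grip_width: -0.0
```

```bash
python3 - <<'E'
from bench import readout, grab_frame, camera_model, r
import cv2
a=grab_frame('scene');cv2.imwrite('pics/s3.png',cv2.resize(a[130:250,150:310,::-1],None,fx=5,fy=5,interpolation=cv2.INTER_CUBIC)[:600])
for i in range(1):
    o=readout.get_obs();print(o['tcp_pos'],o['contact_force'])
E
```

```text
[ 0.64189208 -0.08694694  0.23855917] [-0.05549941 -0.15587723  0.39159162]
```

View pics/s3.png

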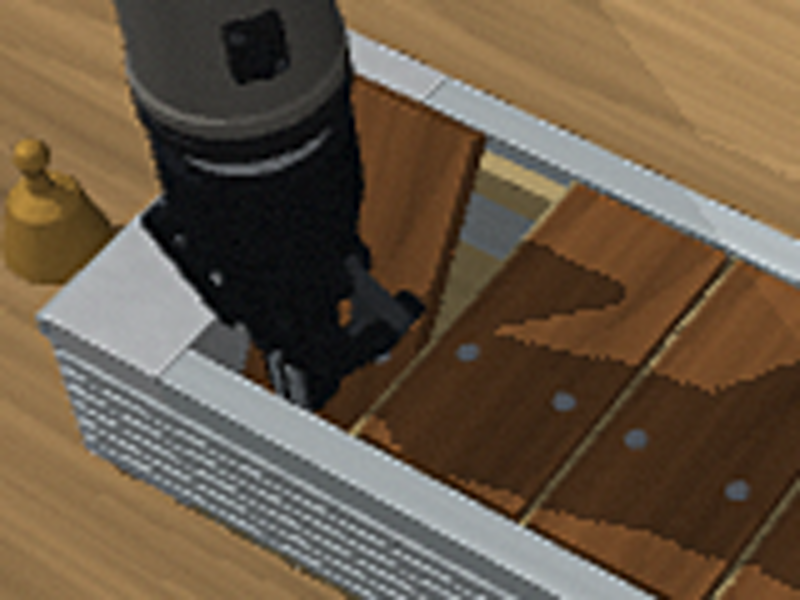

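Board 4 is well tilted, with its near edge free around (480,135). I retreat upward, go over to the robot side, and shift a little left to clear the jar.

Call:
apply_moves([
  {"xyz": [0,0,0.015],"turn": 0},
  {"xyz": [0,0,0.025],"turn": 0},
  {"xyz": [0,0,0.03],"turn": 0},
  {"xyz": [0,0,0.03],"turn": 0},
  {"xyz": [0,0,0.03],"turn": 0},
  {"xyz": [0,0,0.02],"turn": 0},
  {"xyz": [-0.02,0,0],"turn": 0},
  {"xyz": [-0.03,0.001,0],"turn": 0},
  {"xyz": [-0.03,0.001,0],"turn": 0},
  {"xyz": [-0.03,0.001,0],"turn": 0},
  {"xyz": [-0.03,0.001,0],"turn": 0},
  {"xyz": [-0.01,0,0],"turn": 0},
])

```text
clock: 6.42
tcp_pos: [0.4885, -0.0831, 0.3886]
orientation: [3.14, 0.061, -0.009]
contact_force: [-0.4, -0.4, 0.8]
grip_width: 0.0
```

```bash
python3 - <<'E'
from bench import readout, grab_frame, camera_model, r
import cv2
a=grab_frame('scene');cv2.imwrite('pics/s4.png',cv2.resize(a[90:270,150:390,::-1],None,fx=3.3,fy=3.3,interpolation=cv2.INTER_CUBIC)[:600])
for i in range(1):
    o=readout.get_obs();print(o['tcp_pos'],o['contact_force'])
E
```

```text
[ 0.48859726 -0.08325542  0.38891514] [-2.30700295  0.49487391 -0.83227332]
```

View pics/s4.png

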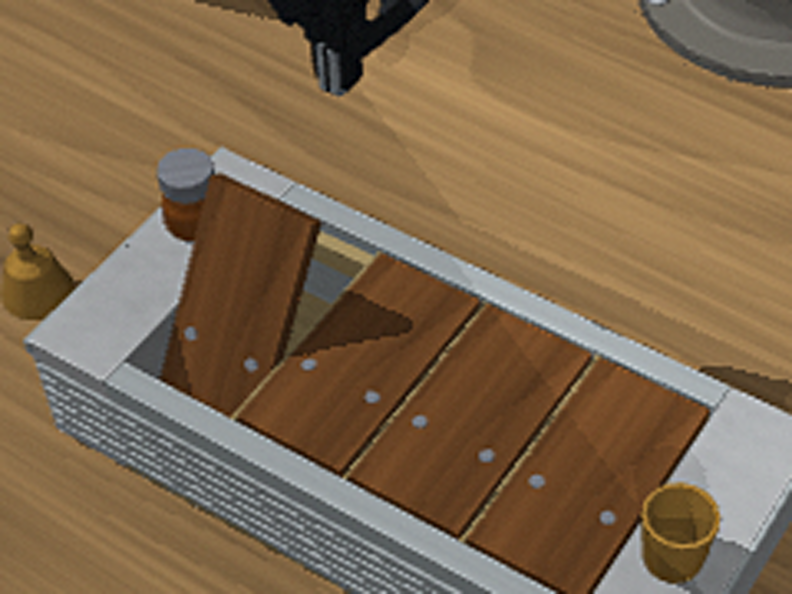

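```bash
python3 - <<'E'
import numpy as np
from bench import camera_model
c=camera_model('scene')
for th in np.arange(.4,1.2,.1):
    xp=-.104*np.cos(th)+.017*np.sin(th); z=.078+.104*np.sin(th)+.017*np.cos(th)
    X=np.array([.5985+xp+.038*.0855,.0357+.038*xp-.0855,z]);p=c['intrinsics']@(c['R']@X+c['t']);p=p[:2]/p[2];print(round(th,1),round(xp,3),round(z,3),((p-[150,90])*3.3).round())
E
```

```text
0.4 -0.089 0.134 [358. 220.]
0.5 -0.083 0.143 [352. 216.]
0.6 -0.076 0.151 [346. 214.]
0.7 -0.069 0.158 [338. 214.]
0.8 -0.06 0.164 [330. 215.]
0.9 -0.051 0.17 [321. 217.]
1.0 -0.042 0.175 [311. 222.]
1.1 -0.032 0.178 [302. 228.]
```

Call:
apply_moves([
  {"xyz": [0,0,-0.025],"turn": 0},
  {"xyz": [0,0,-0.025],"turn": 0},
  {"xyz": [0,0,-0.02],"turn": 0},
  {"xyz": [0,0,-0.006],"turn": 0},
  {"xyz": [0.015,0.0005,0],"turn": 0},
  {"xyz": [0.015,0.0005,0],"turn": 0},
  {"xyz": [0.01,0.0005,0],"turn": 0},
  {"xyz": [0.006,0,0],"turn": 0},
  {"xyz": [0.006,0,0],"turn": 0},
  {"xyz": [0,0,0],"turn": 0},
])

```text
clock: 7.3
tcp_pos: [0.5458, -0.0813, 0.3139]
orientation: [-3.141, -0.063, -0.001]
contact_force: [-0.4, -0.2, -1.3]
grip_width: -0.0001
```

Call:
apply_moves([
  {"xyz": [0.005,0.0002,0],"turn": 0},
  {"xyz": [0.005,0.0002,0],"turn": 0},
  {"xyz": [0.005,0.0002,0],"turn": 0},
  {"xyz": [0.005,0.0002,0],"turn": 0},
  {"xyz": [0.005,0.0002,0],"turn": 0},
  {"xyz": [0.005,0.0002,0],"turn": 0},
  {"xyz": [0,0,0],"turn": 0},
])

```text
clock: 7.88
tcp_pos: [0.5771, -0.08, 0.3156]
orientation: [3.141, 0.063, 0.007]
contact_force: [0.1, 1.0, 8.8]
grip_width: 0.0003
```

```bash
python3 - <<'E'
from bench import readout, grab_frame, camera_model, r
import cv2
a=grab_frame('scene');cv2.imwrite('pics/s5.png',cv2.resize(a[90:270,150:390,::-1],None,fx=3.3,fy=3.3,interpolation=cv2.INTER_CUBIC)[:600])
for i in range(1):
    o=readout.get_obs();print(o['tcp_pos'],o['contact_force'])
E
```

```text
[ 0.57681091 -0.07993396  0.31555175] [-1.11612023 -0.32517987  8.33343667]
```

View pics/s5.png

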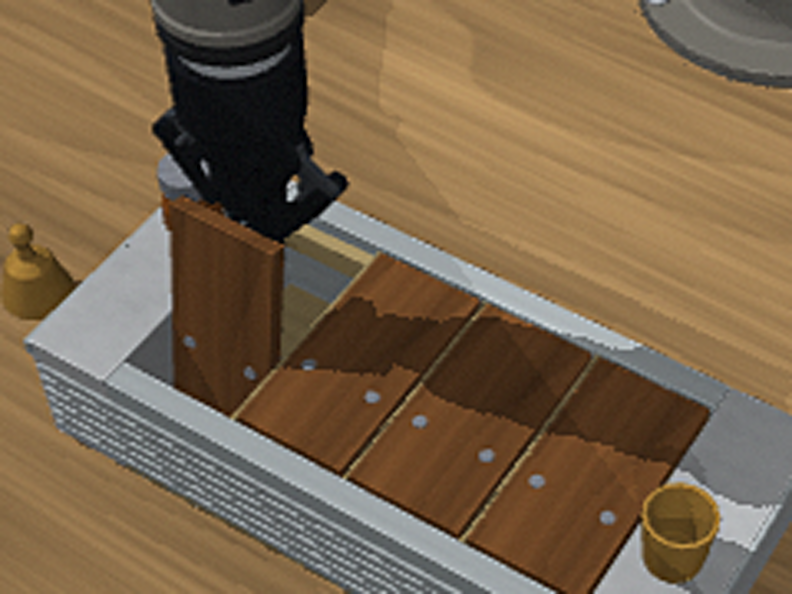

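The board is about 1.3 rad, nearly upright. The force on the tool is 8 N upward, probably the edge rubbing a finger ledge, so I'll raise the tool and push at the tip.

Call:
apply_moves([
  {"xyz": [-0.003,0,0.004],"turn": 0},
  {"xyz": [-0.003,0,0.006],"turn": 0},
  {"xyz": [0,0,0.006],"turn": 0},
  {"xyz": [0,0,0],"turn": 0},
  {"xyz": [0,0,0],"turn": 0},
])

```text
clock: 8.35
tcp_pos: [0.5691, -0.0802, 0.3302]
orientation: [3.141, 0.062, 0.002]
contact_force: [0.3, 0.8, -0.2]
grip_width: -0.0002
```

Call:
apply_moves([
  {"xyz": [0.004,0.0002,0],"turn": 0},
  {"xyz": [0.004,0.0002,0],"turn": 0},
  {"xyz": [0.004,0.0001,0],"turn": 0},
  {"xyz": [0.002,0.0001,0],"turn": 0},
  {"xyz": [0,0,0],"turn": 0},
  {"xyz": [0,0,0],"turn": 0},
])

```text
clock: 8.85
tcp_pos: [0.5832, -0.0795, 0.3294]
orientation: [-3.141, -0.063, 0.0]
contact_force: [-0.3, 0.2, -0.8]
grip_width: -0.0001
```

Call:
apply_moves([
  {"xyz": [0.002,0.0001,0],"turn": 0},
  {"xyz": [0.002,0.0001,0],"turn": 0},
  {"xyz": [0.001,0,0],"turn": 0},
  {"xyz": [0,0,0],"turn": 0},
])

```text
clock: 9.18
tcp_pos: [0.5882, -0.0793, 0.3297]
orientation: [-3.141, -0.063, -0.0]
contact_force: [-0.3, -0.6, 0.1]
grip_width: -0.0001
```

```bash
python3 - <<'E'
from bench import readout, grab_frame, camera_model, r
import cv2
a=grab_frame('scene');cv2.imwrite('pics/s6.png',cv2.resize(a[100:240,160:340,::-1],None,fx=4.2,fy=4.2,interpolation=cv2.INTER_CUBIC)[:600])
for i in range(1):
    o=readout.get_obs();print(o['tcp_pos'],o['contact_force'])
E
```

```text
[ 0.58813891 -0.07933599  0.32971456] [0.74322658 0.58581758 0.38330564]
```

View pics/s6.png

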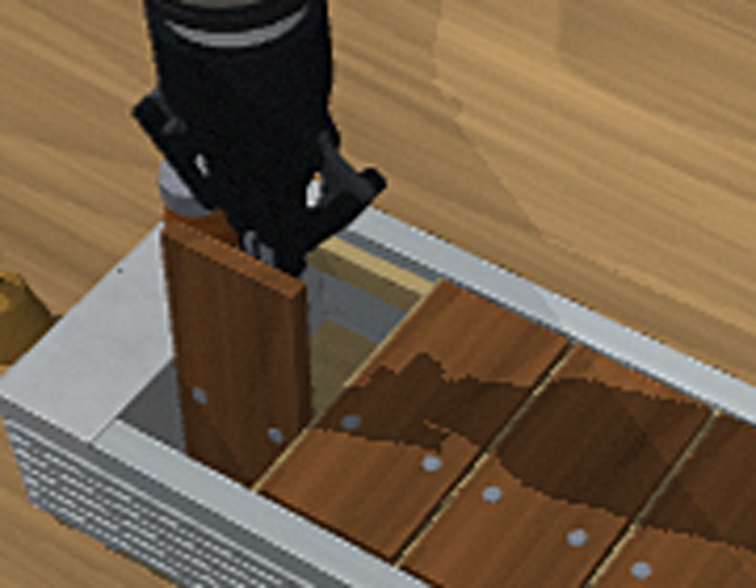

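The finger is behind the board, close to its edge, with no force yet. I'll creep on.

Call:
apply_moves([
  {"xyz": [0.002,0.0001,0],"turn": 0},
  {"xyz": [0.001,0,0],"turn": 0},
  {"xyz": [0.001,0,0],"turn": 0},
  {"xyz": [0,0,0],"turn": 0},
])

```text
clock: 9.57
tcp_pos: [0.5909, -0.0793, 0.3296]
orientation: [3.141, 0.062, -0.007]
contact_force: [-8.1, -0.5, 6.1]
grip_width: 0.0001
```

```bash
python3 - <<'E'
import numpy as np
from bench import camera_model
c=camera_model('scene')
for th in np.arange(1.2,1.61,.05):
    xp=-.104*np.cos(th)+.017*np.sin(th); z=.078+.104*np.sin(th)+.017*np.cos(th)
    q=[]
    for y in(-.0855,-.1635):
        X=np.array([.5985+xp-.038*y,.0357+.038*xp+y,z]);p=c['intrinsics']@(c['R']@X+c['t']);p=p[:2]/p[2];q.append(((p-[160,100])*4.2).round())
    print(round(th,2),round(xp,3),round(z,3),q)
E
```

```text
1.2 -0.022 0.181 [array([329., 257.]), array([196., 193.])]
1.25 -0.017 0.182 [array([322., 263.]), array([189., 199.])]
1.3 -0.011 0.183 [array([315., 269.]), array([182., 204.])]
1.35 -0.006 0.183 [array([309., 275.]), array([176., 210.])]
1.4 -0.001 0.183 [array([302., 282.]), array([169., 217.])]
1.45 0.004 0.183 [array([295., 289.]), array([162., 224.])]
1.5 0.01 0.183 [array([288., 297.]), array([155., 231.])]
1.55 0.015 0.182 [array([282., 305.]), array([148., 239.])]
1.6 0.02 0.181 [array([275., 314.]), array([141., 247.])]
```

Call:
apply_moves([
  {"xyz": [0.001,0,0],"turn": 0},
  {"xyz": [0.001,0,0],"turn": 0},
  {"xyz": [0,0,0],"turn": 0},
])

```text
clock: 9.82
tcp_pos: [0.5917, -0.0793, 0.3295]
orientation: [3.141, 0.062, -0.013]
contact_force: [-13.5, 0.0, 10.8]
grip_width: -0.0001
```

A 2 mm command moved the tool only 0.8 mm while the force rose to 13 N, so the board is against its stop. I back off toward the robot and look.

Call:
apply_moves([
  {"xyz": [-0.006,0,0],"turn": 0},
  {"xyz": [-0.015,-0.0005,0],"turn": 0},
  {"xyz": [-0.025,-0.001,0],"turn": 0},
  {"xyz": [-0.025,-0.001,0.005],"turn": 0},
  {"xyz": [-0.025,-0.001,0.02],"turn": 0},
  {"xyz": [-0.01,0,0.03],"turn": 0},
  {"xyz": [0,0,0.03],"turn": 0},
  {"xyz": [0,0,0.02],"turn": 0},
  {"xyz": [0,0,0],"turn": 0},
])

```text
clock: 10.57
tcp_pos: [0.4892, -0.0827, 0.4396]
orientation: [3.14, 0.062, 0.015]
contact_force: [1.6, -0.1, 0.6]
grip_width: -0.0003
```

```bash
python3 - <<'E'
from bench import readout, grab_frame, camera_model, r
import cv2
a=grab_frame('scene');cv2.imwrite('pics/s7.png',cv2.resize(a[100:240,160:340,::-1],None,fx=4.2,fy=4.2,interpolation=cv2.INTER_CUBIC)[:600])
cv2.imwrite('pics/s7b.png',a[:,:,::-1]);cv2.imwrite('pics/t7.png',grab_frame('top')[:,:,::-1])
for i in range(1):
    o=readout.get_obs();print(o['tcp_pos'],o['contact_force'])
E
```

```text
[ 0.4881783  -0.08273762  0.43542925] [-0.13419778 -0.96195724  0.11360309]
```

View pics/s7.png

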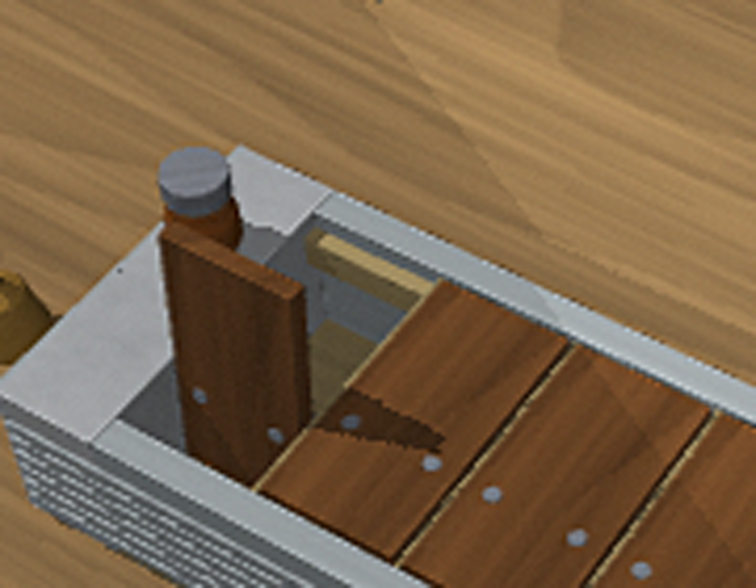

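View pics/t7.png

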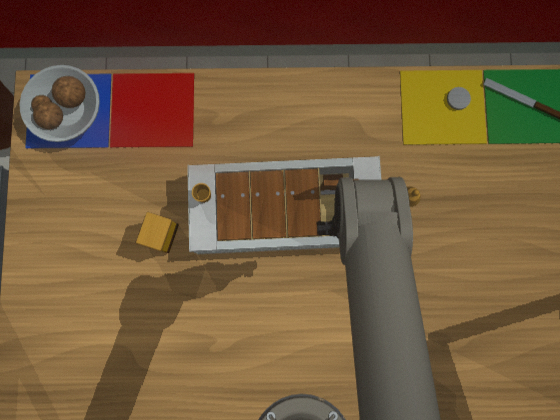

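View pics/s7b.png

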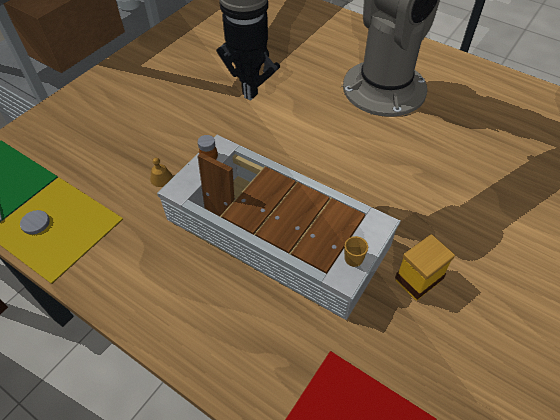

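```bash
python3 - <<'E'
import cv2,numpy as np
a=cv2.imread('pics/s7b.png')[145:225,190:250];cv2.imwrite('pics/z7.png',cv2.resize(a,None,fx=7,fy=7,interpolation=cv2.INTER_CUBIC))
from bench import camera_model
c=camera_model('scene');z7=cv2.imread('pics/z7.png')
for th,col in((1.35,(0,0,255)),(1.5,(0,255,0))):
    for (s,t) in((-.104,.017),(-.104,.005)):
        P=[]
        for y in(-.0855,-.1635):
            xp=s*np.cos(th)+t*np.sin(th); z=.078-s*np.sin(th)+t*np.cos(th)
            X=np.array([.5985+xp-.038*y,.0357+.038*xp+y,z]);p=c['intrinsics']@(c['R']@X+c['t']);P.append((((p[:2]/p[2])-[190,145]+.5)*7).astype(int))
        cv2.line(z7,tuple(map(int,P[0])),tuple(map(int,P[1])),col,1)
cv2.imwrite('pics/z7l.png',z7)
E
```

```text
(no output)
```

View pics/z7l.png

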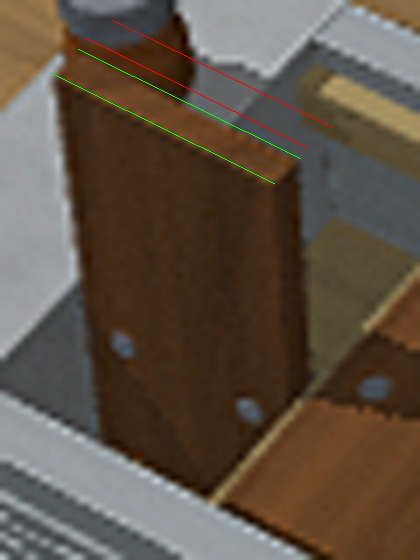

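The board matches the 1.5 rad outline (green). The other boards are flush and the jar, cup, tin and bell are in place, so I'm handing in.

```bash
python3 - <<'E'
from bench import r
print(r.hand_in())
E
```

```text
the job is handed in; nothing more can be done
None
```

Board 4, the far right one, is the hatch; it now stands open against its stop, and I handed the job in at about 10.7 s of the 51 s allowed.

- **Finding it:** I pressed board 4's far end first, with closed fingertips, and it rocked straight away under about 3–4 N. I did not press boards 1–3.
- **Opening it:** I pressed the far end down to about 0.95 rad. Then I went round to the robot side and pushed the raised near edge until the board stood upright.
- **One hitch:** Partway through the push, at about 1.3 rad, the tool read about 8 N upward, probably the board's edge rubbing on the finger. I raised the tool by 16 mm and finished the push.
- **Last checks:**
  - At the stop, a further 2 mm command moved the tool only 0.8 mm, with about 13 N along x and 11 N upward.
  - After I backed the arm away, the board's outline in the camera picture matched the 1.5 rad projection, and it stayed there.
  - In that picture the other three boards are flush, and the cup, jar, tin and bell look unmoved.
  - The arm touches nothing.
- **Small disagreement:** My first pixel reading of one board corner gave about 1.46 rad. The overlay on an enlarged crop agreed with 1.5.

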